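# Put the waiter's friend away in its sliding-lid box

### The arm

A 7-joint arm with a two-finger parallel gripper is mounted at the origin on the work surface. World frame = base frame: x ahead of the robot, y to its left, z up, the work surface at z = 0. Lengths are in m, angles in rad, forces in N, time in s.
With the tool pointing down it reaches from about 0.425 to 0.875 m from the base axis. Payload 4.7 kg.
Tool frame: the origin (TCP) lies midway between the tips of the shut fingers; the grasp point (between the pads) lies 19 mm behind it; z points along the fingers, y is the line along which they close (so a half turn about z gives the same grasp; the last joint's range is limited). The gripper opens to 85 mm and grips with 20 to 120 N. Pads are 22 mm wide; open, the fingers measure 114 mm over their backs; the gripper's body (76 mm by 85 mm) begins 54 mm behind the grasp point. The pads swing forward as they close: fully open they stand 13 mm farther back than shut.
Start: joints at [-1.09, 0.321, -0.07, 1.45, 0.023, 1.371, -0.057], TCP at [0.293, 0.58, 0.231] pointing down, gripper open.
Joint ranges: [-2.86, 2.86], [-0.3, 2.09], [-1.38, 1.24], [0.06, 2.45], [-1.56, 4.7], [0.09, 2.05], [-2.69, 2.69]. Speed limits (rad/s): [2.57, 2.57, 3.14, 3.14, 3.14, 3.14, 3.14].

### API

Orientations are given as a rotation vector (axis times angle).
In Python, from cell import read_state, get_image, job_done gives the robot as it stands.
- The arm moves only by the tool carry_out, never from a script. Its argument "plan" is a list of rows, each a list of 3 entries, a list of its own where there are three numbers: the finger opening in m, from 0 to 0.0854, then the shift along the world's x, y, z in m, then the turn about the world's z in units of 5 degrees (1.0 is 5 degrees). In form: [[jaw, [x, y, z], twist], ...]. A call has 1 to 10 rows; each row is the pose to reach, as a shift and turn from the pose commanded when the call began; what a row does not reach only later rows make up. A row lasts 1/12 s, in which the tool goes at most 41.7 mm and 7.16 degrees, less where a joint would pass 70% of its speed; a pose out of reach is approached as far as the arm can. A call with a gripper value outside its range is refused whole. The fingers move at their own pace and stop on an object; "squeeze" is the grip in N (left out, the last holds). Time passes only in rows, so rows that repeat a pose let the fingers close. It gives the time, the measured TCP pose, the force, the opening and the grip force at its end, in the units of the state.
- read_state(): the state, without advancing time (a new reading comes with each control period).
- get_image(name): name is "scene" or "top" or "wrist"; returns a dict with "color" (480x640x3 uint8, red, green, blue), "fx", "fy", "cx", "cy" (pixels), "k1" (the pictures are not rectified: a ray, as slopes to the right and down, at radius r is drawn at 1 + k1 r^2 times it, then the intrinsics apply), "origin" and "rotation" of the camera in the world. Camera axes: x right, y up, looking along -z (the intrinsics and any distortion apply to the point x, -y, -z); pixel columns grow to the right and rows downward; lengths in m; the calibration is good to about 2 mm. A picture is of the moment at which its call begins. There is no depth.
- job_done(): hands the job in; it is judged then, once.
The state is a dict: "t": time; "qpos": joint angles; "joint_velocities": joint speeds; "effort": joint torques, N m; "eef_pos": TCP position; "ee_rot": TCP orientation; "contact_force": force on the tool from outside, world axes, zero at the start; "moment": the same for the moment, N m; "opening": opening from 0.0 (shut) to 1.0 (fully open); "grip_force": force on a finger pad.
Only numpy, scipy, OpenCV 4.12 (cv2) and the standard library are available. Lean on these libraries where they do the work, as an engineer would, in place of code of your own. Each camera call takes 0.05 s, during which the arm holds its last target. There are 200 camera calls.

### The job

Put the brass waiter's friend away in its presentation box: press on the flush lid and slide it open, lower the waiter's friend into the two notched cradles inside (do not drop it), and slide the lid fully home again. The lid is thin old wood, so press on it with no more than 20 N, keep the box standing where it is and leave the other pieces on the counter alone.

Things in the scene. Friction and masses are not known exactly. Their poses are not given: they have to be found in the camera images.
- box: dark wooden presentation box with brass corner straps, 112 x 200 x 52 mm outside, about 0.9 kg, standing loose on the counter. Origin: centre of its underside; z up, y along its length. A pale flush lid without handle or free edge lies between its two side lips (tops at 52 mm, 90 mm apart); lid top face at 50 mm. It slides along the box's y only, out over the +y end
- lid (a joint): how far the lid is out: 0 = fully home against its stop, grows as it slides towards the box's +y, up to a stop at 0.145 m (fully open, still held in its grooves). Dry sliding friction about 3.5 N; it stays where it is left. Fully open it uncovers the inside from y = -90 to +49 mm of the box
- inlay (a point): centre of the small brass disc (16 mm) inlaid flush in the lid's top face; moves with the lid. At lid 0 it is at box x = 0, y = -60 mm, 50 mm high. The flush top face is 89 mm wide and runs from 30 mm behind (-y) to 160 mm ahead (+y) of the disc. Fingertip friction on it roughly 0.6
- low_end (a point): middle of the top edge of the box's low end wall, at box x = 0, y = +95 mm, 42 mm high; the lid comes out over it. Its axes are the box's. The other (-y) end wall and the side lips are 52 mm high. Walls 10 mm thick; inside 92 mm wide, floor at 12 mm, the lid's underside at 43 mm
- cradle (a point): fixed in the box at box x = 0, y = -26 mm, 16 mm high: midway between two cradle ribs (at y = -54 and +2 mm, 8 mm thick, tops at 30 mm), each with a central notch 21 mm wide whose seat is at this height. The waiter's friend's origin belongs here, its length along the box's y, either way round. Axes: the box's
- waiter: brass waiter's friend corkscrew, folded, 112 mm long (along its x), 14 mm wide (y) and 20 mm high (z), bell cap 20 mm across on its +x end, the last 14 mm. About 0.11 kg, standing on its narrow edge on the counter. Origin: centre of its underside. Grip it across its 14 mm width at the middle
- corkscrew: bone-handled steel corkscrew lying on the counter, handle 95 mm, 115 mm long in all; origin on the counter under the handle's middle, worm along its x; bystander
- stopper: green glass bottle stopper standing on its plug, 41 mm across, 72 mm high; origin at the centre of its underside; bystander
- cutter: pewter foil cutter, a horseshoe 64 mm across and 16 mm high lying flat; origin on the counter near its middle; bystander

How it is judged:
By the outcome, as a careful person would: the job done as asked, in the order asked, and still so for the second after the job is handed in, with the robot touching nothing.
It also fails if it takes over 72 s, if anything falls off the work surface, if the arm or the gripper's body presses on something with over 40 N, if the wrist force passes 120 N, or if a joint passes its speed limit or range.

## Working session

There is one attempt and no reset: what is moved stays moved. The work goes in short steps, Python scripts to look and compute and a tool call to move; the robot and the scene stay as the last step left them, time stands still between calls to the robot, and variables do not carry over. Pictures are saved under pics/ and viewed, at most 10 in all, crops included, and the job is handed in when it is done.

Besides the shell and the picture viewer there is one more tool, called after "Request:" as name([rows], argument=value, ...), one row to a line, values as JSON. carry_out: Moves the arm, as the interface text tells. Its arguments: {"type":"object","properties":{"plan":{"type":"array","items":{"type":"array"}},"squeeze":{"type":"number"}},"required":["plan"]}

```bash
mkdir -p pics; ls; cat > h.py <<'E'
import numpy as np, cv2
from cell import read_state, get_image
def K(im): return np.array([[im["fx"],0,im["cx"]],[0,im["fy"],im["cy"]],[0,0,1.]])
def ray(im,px):
    p=cv2.undistortPoints(np.array(px,float).reshape(-1,1,2),K(im),np.array([im["k1"],0,0,0.])).reshape(-1,2)
    d=np.c_[p[:,0],-p[:,1],-np.ones(len(p))]
    return np.array(im["origin"]),d@np.array(im["rotation"]).T
def onz(im,px,z):
    o,d=ray(im,px); return o+d*((z-o[2])/d[:,2])[:,None]
def proj(im,P):
    c=(np.atleast_2d(P)-im["origin"])@np.array(im["rotation"])
    q=np.c_[c[:,0],-c[:,1],-c[:,2]]
    return cv2.projectPoints(q,np.zeros(3),np.zeros(3),K(im),np.array([im["k1"],0,0,0.]))[0].reshape(-1,2)
def save(im,n): cv2.imwrite("pics/"+n,im["color"][:,:,::-1])
E
python3 - <<'E'
from h import *
s=read_state(); print(s)
for n in("top","scene"):
    im=get_image(n); save(im,n+"0.png"); print(n,im["fx"],im["cx"],im["k1"],im["origin"],np.round(im["rotation"],3).tolist())
E
```

```text
pics
{'t': 0.0, 'qpos': array([-1.08991443,  0.32184116, -0.07005101,  1.45164619,  0.0226101 ,
        1.37080631, -0.05690026]), 'joint_velocities': array([-0.00137191, -0.0015514 , -0.0007046 , -0.00036448, -0.00130637,
       -0.00231347,  0.00099751]), 'effort': array([ 3.75592208e-04, -4.93583179e+01, -3.82345431e-01, -3.14326715e+01,
        1.28256818e-02,  1.13594267e-02, -8.01539869e-06]), 'eef_pos': array([0.29233787, 0.57995927, 0.23022591]), 'ee_rot': array([-7.26505254e-01, -3.05609701e+00,  2.96303040e-03]), 'contact_force': array([0.26160311, 0.28323326, 0.23294126]), 'moment': array([-0.02955263, -0.06182415, -0.0134786 ]), 'grip_force': 0.0, 'opening': 1.001588034272098}
top 583.1277444551617 313.05631313902006 -0.12539917977637688 [ 0.48393637 -0.06019588  1.15155636] [0.028, -0.041, -1.576]
scene 440.00179573959355 319.73563663063646 0.022371364846843 [ 0.92470055 -0.47949283  0.55205308] [0.803, 0.314, 0.659]
```

```bash
sed -i 's/np.array(im\["rotation"\])/Rm(im)/' h.py; echo 'def Rm(im): return cv2.Rodrigues(np.array(im["rotation"],float))[0]' >> h.py
```

```text
(no output)
```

View pics/top0.png

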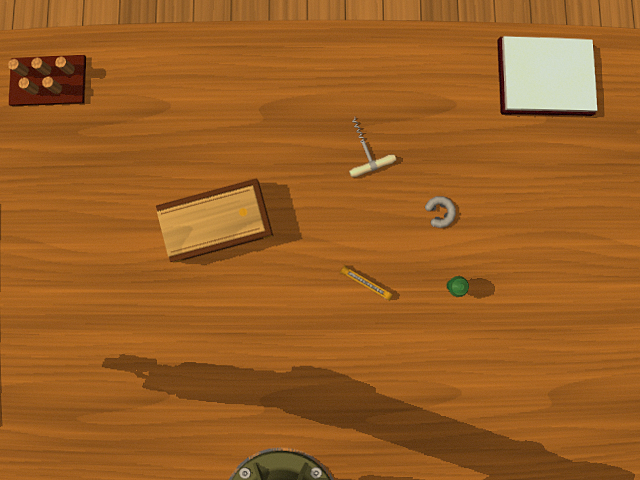

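View pics/scene0.png

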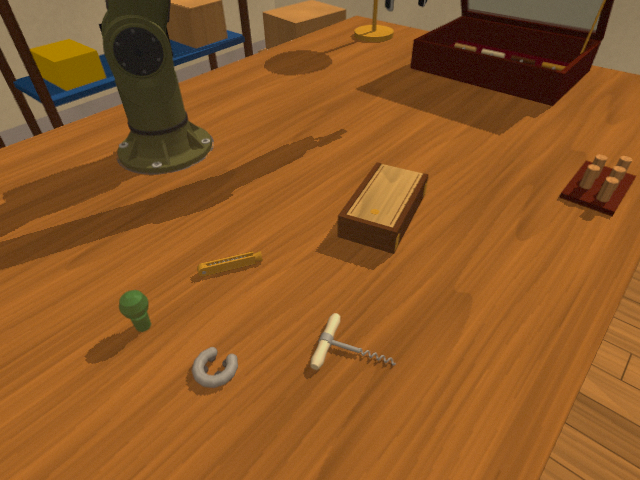

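The top view shows the box around (214,220), with its inlay at (243,212), so the box's +y end points left. The waiter's friend is at (367,282), with the corkscrew, cutter and stopper to its right. The scene view agrees.

```bash
cat > m.py <<'E'
from h import *
def blob(m,roi):
    x0,y0,x1,y1=roi; z=np.zeros(m.shape,np.uint8); z[y0:y1,x0:x1]=m[y0:y1,x0:x1]
    c,_=cv2.findContours(z,cv2.RETR_EXTERNAL,cv2.CHAIN_APPROX_NONE)
    return max(c,key=cv2.contourArea).reshape(-1,2)
def rect(P): 
    r=cv2.minAreaRect((P[:,:2]*1000).astype(np.float32)); return r
E
python3 - <<'E'
from m import *
im=get_image("top"); hsv=cv2.cvtColor(im["color"],cv2.COLOR_RGB2HSV)
for p in[(243,212),(200,225),(230,215),(262,200),(367,282),(345,269),(388,296),(367,320),(300,100),(262,225),(165,230)]: print(p,hsv[p[1],p[0]],im["color"][p[1],p[0]])
cv2.imwrite("pics/z0.png",np.hstack([cv2.resize(im["color"][170:270,145:305,::-1],None,fx=3,fy=3,interpolation=2),cv2.resize(im["color"][250:310,330:410,::-1],None,fx=4,fy=5,interpolation=2)]))
E
```

```text
(243, 212) [ 19 218 208] [208 141  30]
(200, 225) [ 17 165 198] [198 143  70]
(230, 215) [ 18 161 193] [193 144  71]
(262, 200) [ 11 186  74] [74 40 20]
(367, 282) [ 14  59 112] [112  98  86]
(345, 269) [ 18 205 174] [174 120  34]
(388, 296) [ 19 214 192] [192 132  31]
(367, 320) [ 15 206 151] [151  90  29]
(300, 100) [ 15 207 153] [153  91  29]
(262, 225) [ 18 158 197] [197 149  75]
(165, 230) [ 18 159 208] [208 154  78]
```

View pics/z0.png

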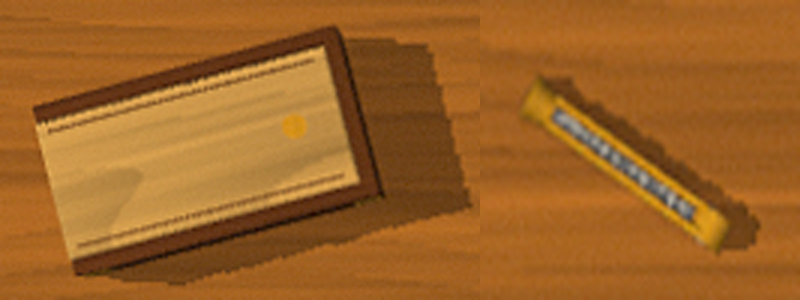

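The crop shows the lid (pale, inlay at its right end) and the waiter's friend, with its wide bell cap at upper left, around pixel (345,269).

```bash
cat > meas.py <<'E'
from m import *
def go(name,roiL,roiW,v=True):
    im=get_image(name); hsv=cv2.cvtColor(im["color"],cv2.COLOR_RGB2HSV).astype(int); H,S,V=hsv[...,0],hsv[...,1],hsv[...,2]
    o=np.ones((3,3),np.uint8)
    lid=cv2.morphologyEx(((S<185)&(V>150)&(H>13)).astype(np.uint8),cv2.MORPH_CLOSE,o)
    L=blob(lid,roiL); print(name,"lid z50",rect(onz(im,L,.05)))
    ins=cv2.drawContours(np.zeros(S.shape,np.uint8),[L.reshape(-1,1,2)],-1,1,-1)
    d=blob(((S>200)&(V>180)&(ins>0)).astype(np.uint8),roiL); c=d.mean(0); print("disc",c,onz(im,c,.05),rect(onz(im,d,.05)))
    w=cv2.morphologyEx(((((H>=17)&(S>185)&(V>145))|(S<130))).astype(np.uint8),cv2.MORPH_OPEN,o)
    w=cv2.morphologyEx(w,cv2.MORPH_CLOSE,o)
    W=blob(w,roiW); print("waiter z20",rect(onz(im,W,.02)), "z10",rect(onz(im,W,.01))); 
    return im,L,W
if __name__=="__main__":
    go("top",(140,170,305,270),(330,255,410,310))
    go("scene",(320,155,435,250),(190,240,270,290))
E
python3 meas.py
```

```text
top lid z50 ((560.531005859375, 125.9918441772461), (89.55767822265625, 190.7499237060547), 14.827277183532715)
disc [242.6 211.6] [[0.57736302 0.06356154 0.05      ]] ((577.5507202148438, 63.753623962402344), (13.340896606445312, 13.310253143310547), 0.014022350311279297)
waiter z20 ((425.32501220703125, -196.5889892578125), (49.76211166381836, 13.951608657836914), 60.57106399536133) z10 ((424.8070068359375, -197.79437255859375), (50.20185852050781, 14.074896812438965), 60.57109451293945)
scene lid z50 ((562.521484375, 129.5225067138672), (89.20865631103516, 192.25079345703125), 14.672998428344727)
disc [374.5    211.3125] [[0.57969793 0.06463    0.05      ]] ((579.9627075195312, 64.71027374267578), (12.084906578063965, 11.841818809509277), 5.1269354820251465)
waiter z20 ((419.05322265625, -211.45388793945312), (11.731322288513184, 12.685932159423828), 52.2789421081543) z10 ((409.5495300292969, -206.41610717773438), (11.951815605163574, 12.924365043640137), 52.27918243408203)
```

```bash
cat > w.py <<'E'
from m import *
for n,(x0,y0,x1,y1) in (("top",(330,255,410,310)),("scene",(190,240,270,290))):
    im=get_image(n); hsv=cv2.cvtColor(im["color"],cv2.COLOR_RGB2HSV).astype(int); H,S,V=hsv[...,0],hsv[...,1],hsv[...,2]
    m=np.zeros(S.shape,np.uint8); m[y0:y1,x0:x1]=(((H>=17)&(V>100)|(S<150))[y0:y1,x0:x1])
    m=cv2.morphologyEx(m,cv2.MORPH_CLOSE,np.ones((3,3),np.uint8)); m=cv2.morphologyEx(m,cv2.MORPH_OPEN,np.ones((3,3),np.uint8))
    W=blob(m,(x0,y0,x1,y1)); print(n,cv2.minAreaRect(W),"z20",rect(onz(im,W,.02)),"z10",rect(onz(im,W,.01)))
    cv2.imwrite("pics/w_%s.png"%n,m[y0:y1,x0:x1]*255)
    b=cv2.boxPoints(cv2.minAreaRect(W)); print(onz(im,b,.02)[:,:2].round(4).tolist())
E
python3 w.py
```

```text
top ((366.3955078125, 282.2950134277344), (57.30618667602539, 9.614846229553223), 29.291362762451172) z20 ((441.03485107421875, -173.07977294921875), (111.46683502197266, 18.664796829223633), 60.33465576171875) z10 ((440.65570068359375, -174.07733154296875), (112.4519271850586, 18.829736709594727), 60.33465576171875)
[[0.4605, -0.12], [0.4767, -0.1293], [0.4215, -0.2262], [0.4054, -0.2169]]
scene ((229.19667053222656, 262.8146057128906), (13.139869689941406, 65.9675064086914), 76.4295654296875) z20 ((450.00811767578125, -177.2154998779297), (110.9870376586914, 32.731895446777344), 59.234718322753906) z10 ((441.086181640625, -171.53416442871094), (113.07305145263672, 33.34709548950195), 59.23469924926758)
[[0.4076, -0.2173], [0.4642, -0.12], [0.4918, -0.139], [0.436, -0.2327]]
```

Request:
carry_out([
  [0, [0.19, -0.345, 0], -6.5],
  [0, [0.19, -0.345, 0], -6.5],
  [0, [0.19, -0.345, 0], -6.5],
  [0, [0.19, -0.345, 0], -6.5],
  [0, [0.19, -0.345, 0], -6.5],
  [0, [0.19, -0.345, 0], -6.5],
  [0, [0.19, -0.345, 0], -6.5],
  [0, [0.19, -0.345, 0], -6.5],
  [0, [0.19, -0.345, 0], -6.5],
  [0, [0.19, -0.345, 0], -6.5],
], squeeze=30)

```text
t: 1.18
eef_pos: [0.4855, 0.2289, 0.2318]
ee_rot: [1.562, 2.723, -0.001]
contact_force: [-0.1, -0.1, -0.5]
opening: -0.002
grip_force: 0.0
```

Request:
carry_out([
  [0, [0.096, -0.171, -0.05], -3.2],
  [0, [0.096, -0.171, -0.05], -3.2],
  [0, [0.096, -0.171, -0.05], -3.2],
  [0, [0.096, -0.171, -0.09], -3.2],
  [0, [0.096, -0.171, -0.13], -3.2],
  [0, [0.096, -0.171, -0.15], -3.2],
  [0, [0.096, -0.171, -0.15], -3.2],
  [0, [0.096, -0.171, -0.15], -3.2],
  [0, [0.096, -0.171, -0.15], -3.2],
  [0, [0.096, -0.171, -0.15], -3.2],
])

```text
t: 2.02
eef_pos: [0.5796, 0.0657, 0.083]
ee_rot: [1.916, 2.488, 0.004]
contact_force: [-0.3, -0.1, 0.4]
opening: -0.001
grip_force: 0.0
```

Request:
carry_out([
  [0, [-0.001, -0.002, -0.01], 0],
  [0, [-0.001, -0.002, -0.018], 0],
  [0, [-0.001, -0.002, -0.024], 0],
  [0, [-0.001, -0.002, -0.028], 0],
  [0, [-0.001, -0.002, -0.03], 0],
  [0, [-0.001, -0.002, -0.031], 0],
  [0, [-0.001, -0.002, -0.031], 0],
  [0, [-0.001, -0.002, -0.031], 0],
])

```text
t: 2.68
eef_pos: [0.5778, 0.0625, 0.0505]
ee_rot: [1.917, 2.488, 0.001]
contact_force: [-0.1, -1.2, -0.1]
opening: -0.001
grip_force: 0.0
```

Request:
carry_out([
  [0, [0, 0, -0.0005], 0],
  [0, [0, 0, -0.001], 0],
  [0, [0, 0, -0.0015], 0],
  [0, [0, 0, -0.0015], 0],
])

```text
t: 3.02
eef_pos: [0.578, 0.0624, 0.05]
ee_rot: [1.918, 2.488, 0.001]
contact_force: [-2.8, 0.1, 6.7]
opening: -0.0
grip_force: 3.5
```

Request:
carry_out([
  [0, [0, 0, -0.0006], 0],
  [0, [-0.0005, 0.002, -0.0006], 0],
  [0, [-0.0015, 0.006, -0.0006], 0],
  [0, [-0.003, 0.0115, -0.0006], 0],
  [0, [-0.0045, 0.017, -0.0006], 0],
  [0, [-0.0055, 0.021, -0.0006], 0],
  [0, [-0.0055, 0.021, -0.0006], 0],
])

```text
t: 3.6
eef_pos: [0.5727, 0.0827, 0.05]
ee_rot: [1.917, 2.487, 0.0]
contact_force: [-3.3, -1.8, 10.1]
opening: -0.001
grip_force: 5.0
```

```bash
python3 - <<'E'
from meas import *
go("top",(90,170,305,270),(330,255,410,310))
im=get_image("top");print(proj(im,[[.5785,.064,.05]]))
E
```

```text
top lid z50 ((536.439208984375, 234.98997497558594), (93.9997329711914, 16.976444244384766), 8.631898880004883)Traceback (most recent call last):
  File "<stdin>", line 2, in <module>
  File "meas.py", line 8, in go
    d=blob(((S>200)&(V>180)&(ins>0)).astype(np.uint8),roiL); c=d.mean(0); print("disc",c,onz(im,c,.05),rect(onz(im,d,.05)))
  File "m.py", line 5, in blob
    return max(c,key=cv2.contourArea).reshape(-1,2)
           ~~~^^^^^^^^^^^^^^^^^^^^^^^
ValueError: max() iterable argument is empty
```

```bash
python3 - <<'E'
from h import *
a=get_image("top")["color"][150:290,90:330,::-1]; b=get_image("scene")["color"][130:260,300:460,::-1]
cv2.imwrite("pics/z1.png",np.vstack([cv2.resize(a,(480,280)),cv2.resize(b,(480,312))]))
E
```

```text
(no output)
```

View pics/z1.png

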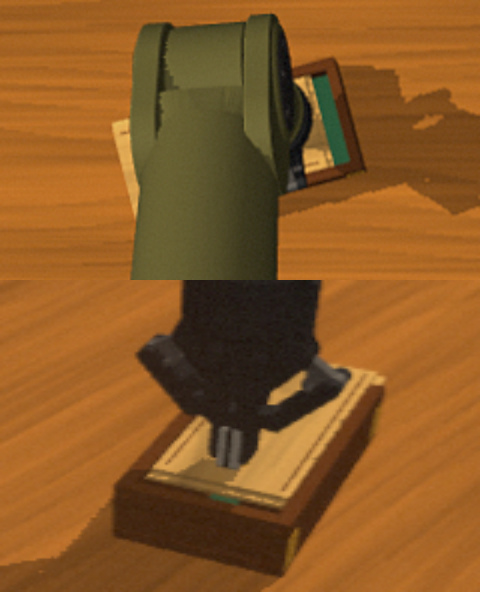

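The green lining strip at (420,110) in the crop shows the lid about 20 mm open, and the box corner has not moved. The press-and-slide works.

Request:
carry_out([
  [0, [-0.0015, 0.004, -0.0002], 0],
  [0, [-0.003, 0.01, -0.0002], 0],
  [0, [-0.006, 0.02, -0.0002], 0],
  [0, [-0.0085, 0.03, -0.0002], 0],
  [0, [-0.011, 0.04, -0.0002], 0],
  [0, [-0.0135, 0.05, -0.0002], 0],
  [0, [-0.0155, 0.057, -0.0002], 0],
  [0, [-0.0165, 0.06, -0.0002], 0],
  [0, [-0.0165, 0.06, -0.0002], 0],
])

```text
t: 4.5
eef_pos: [0.5568, 0.1436, 0.05]
ee_rot: [1.916, 2.487, 0.003]
contact_force: [-2.7, -0.0, 10.2]
opening: 0.006
grip_force: 4.8
```

Request:
carry_out([
  [0, [-0.0015, 0.004, -0.0002], 0],
  [0, [-0.003, 0.01, -0.0002], 0],
  [0, [-0.006, 0.02, -0.0002], 0],
  [0, [-0.0085, 0.03, -0.0002], 0],
  [0, [-0.011, 0.04, -0.0002], 0],
  [0, [-0.0125, 0.046, -0.0002], 0],
  [0, [-0.0135, 0.05, -0.0002], 0],
  [0, [-0.0145, 0.054, -0.0002], 0],
  [0, [-0.0145, 0.054, -0.0002], 0],
])

```text
t: 5.25
eef_pos: [0.5426, 0.1975, 0.05]
ee_rot: [1.916, 2.487, 0.003]
contact_force: [-2.3, -1.6, 10.6]
opening: -0.006
grip_force: 5.1
```

Request:
carry_out([
  [0, [-0.0005, 0.0015, 0], 0],
  [0, [-0.001, 0.003, 0], 0],
  [0, [-0.001, 0.0045, 0], 0],
  [0, [-0.0015, 0.0055, 0], 0],
  [0, [-0.0015, 0.0055, 0], 0],
])

```text
t: 5.67
eef_pos: [0.5416, 0.2014, 0.05]
ee_rot: [1.917, 2.485, 0.002]
contact_force: [-0.4, -4.5, 11.1]
opening: -0.001
grip_force: 5.2
```

Request:
carry_out([
  [0, [0, 0, 0.003], 0],
  [0, [0, 0, 0.02], 0],
  [0, [0, 0, 0.06], 0],
  [0, [0, 0, 0.1], 0],
  [0.045, [-0.04, -0.15, 0.1], -4],
  [0.045, [-0.1, -0.37, 0.1], -8.9],
  [0.045, [-0.1, -0.37, 0.1], -8.9],
  [0.045, [-0.1, -0.37, 0.1], -8.9],
  [0.045, [-0.1, -0.37, 0.1], -8.9],
  [0.045, [-0.1, -0.37, 0.1], -8.9],
])

```text
t: 6.5
eef_pos: [0.4735, -0.0399, 0.1479]
ee_rot: [-2.7, -1.605, -0.001]
contact_force: [0.7, 0.4, -0.4]
opening: 0.525
grip_force: 0.0
```

Request:
carry_out([
  [0.045, [0, -0.13, 0], -3.9],
  [0.045, [0, -0.13, 0], -3.9],
  [0.045, [0, -0.13, 0], -3.9],
  [0.045, [0, -0.13, 0], -3.9],
  [0.045, [0, -0.13, 0], -3.9],
])

```text
t: 6.92
eef_pos: [0.4737, -0.1719, 0.1481]
ee_rot: [2.933, 1.123, 0.0]
contact_force: [0.3, 0.5, -0.8]
opening: 0.524
grip_force: 0.0
```

```bash
python3 - <<'E'
from h import *
print(read_state())
a=get_image("top");save(a,"top2.png");b=get_image("wrist"); save(b,"wr2.png")
cv2.imwrite("pics/z2.png",np.hstack([cv2.resize(a["color"][160:280,80:320,::-1],(400,200)),cv2.resize(b["color"][:,:,::-1],(400,300))[:200]]) if 0 else np.vstack([cv2.resize(a["color"][170:280,100:320,::-1],(440,220)),cv2.resize(b["color"][:,:,::-1],(440,330))]))
E
```

```text
{'t': 6.9167, 'qpos': array([-0.37608941,  0.06939196,  0.70238359,  1.93699479, -0.04807437,
        1.15117457, -0.4944843 ]), 'joint_velocities': array([-0.04157141, -0.00837202, -0.07400381,  0.01747678, -0.02103257,
        0.00951613, -0.02032291]), 'effort': array([  1.35845494, -25.34649968,   2.73469001, -29.56841826,
         0.23117621,  -0.07610191,   0.12337828]), 'eef_pos': array([ 0.47371215, -0.17193177,  0.1480846 ]), 'ee_rot': array([2.93255374e+00, 1.12335813e+00, 1.19954732e-04]), 'contact_force': array([ 0.30372681,  0.50573727, -0.84506642]), 'moment': array([ 0.00347758, -0.05049051,  0.01475461]), 'grip_force': 0.0, 'opening': 0.523782373519569}
```

View pics/z2.png

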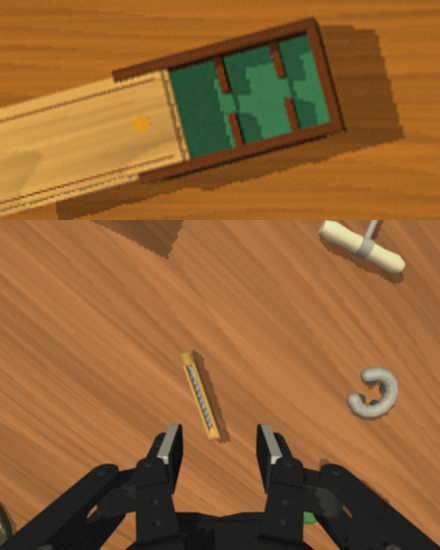

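The top view shows the lid fully open with both ribs and notches clear. The wrist view shows the waiter's friend at about (291,255) in the full picture. I turned it one call too far, by about 19°, so I'll correct that after measuring from the wrist camera.

```bash
cat > wr.py <<'E'
from m import *
def wrist(roi):
    im=get_image("wrist"); x0,y0,x1,y1=roi; hsv=cv2.cvtColor(im["color"],cv2.COLOR_RGB2HSV).astype(int)
    return im,hsv
if __name__=="__main__":
    im,hsv=wrist((0,0,1,1)); print(im["origin"],im["fx"],im["k1"])
    print(proj(im,[[.441,-.1735,.02]])); 
    H,S,V=hsv[...,0],hsv[...,1],hsv[...,2]
    for p in[(291,255),(276,205),(310,310),(285,235),(240,250),(340,300),(318,300)]: print(p,hsv[p[1],p[0]])
    m=((H>=17)&(V>100)|(S<100)).astype(np.uint8); k=np.ones((3,3),np.uint8)
    m=cv2.morphologyEx(cv2.morphologyEx(m,cv2.MORPH_CLOSE,k),cv2.MORPH_OPEN,k)
    W=blob(m,(240,170,335,300 if 0 else 330)); print(cv2.boundingRect(W),[rect(onz(im,W,z)) for z in (.02,.01)])
E
python3 wr.py
```

```text
[ 0.53245812 -0.1145756   0.29074903] 375.26244132246825 -0.07700232554736983
[[296.40901127 266.67116621]]
(291, 255) [ 22  45 165]
(276, 205) [ 17 159 196]
(310, 310) [ 19 152 228]
(285, 235) [ 23  43 149]
(240, 250) [ 13 160 179]
(340, 300) [ 13 160 167]
(318, 300) [ 16 171  94]
(261, 190, 61, 132) [((443.7149353027344, -168.29034423828125), (109.87197875976562, 17.324691772460938), 58.65401077270508), ((440.4372253417969, -170.27427673339844), (113.93006134033203, 17.9645938873291), 58.65401077270508)]
```

Request:
carry_out([
  [0.045, [-0.0325, 0, 0], 3.5],
  [0.045, [-0.0325, 0, 0], 3.5],
  [0.045, [-0.0325, 0, 0], 3.5],
  [0.045, [-0.0325, 0, -0.04], 3.5],
  [0.045, [-0.0325, 0, -0.075], 3.5],
  [0.045, [-0.0325, 0, -0.1], 3.5],
  [0.045, [-0.0325, 0, -0.12], 3.5],
  [0.045, [-0.0325, 0, -0.132], 3.5],
  [0.045, [-0.0325, 0, -0.138], 3.5],
  [0.045, [-0.0325, 0, -0.139], 3.5],
])

```text
t: 7.9
eef_pos: [0.4413, -0.1665, 0.0077]
ee_rot: [-2.72, -1.569, 0.003]
contact_force: [-0.0, -0.8, 0.4]
opening: 0.526
grip_force: 0.0
```

```bash
python3 - <<'E'
from h import *
print(read_state()["eef_pos"],read_state()["ee_rot"])
a=get_image("wrist")["color"][:,:,::-1]; b=get_image("scene")["color"][220:310,150:310,::-1]
cv2.imwrite("pics/z3.png",np.vstack([cv2.resize(a,(440,330)),cv2.resize(b,(440,248))]))
E
```

```text
[ 0.44125654 -0.16654828  0.00769175] [-2.71977284 -1.56888593  0.00298312]
```

View pics/z3.png

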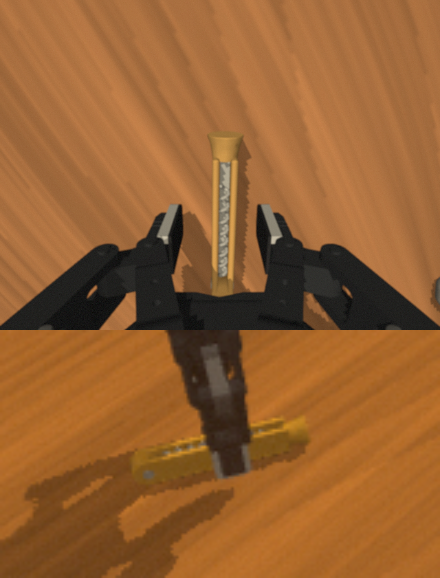

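The fingers straddle the waiter's friend: pads at about x=170 and 268 in the crop, body at 224, so slightly off centre. I'll correct by -5 mm in y, lower and close.

Request:
carry_out([
  [0.045, [0, -0.005, -0.001], 0],
  [0.045, [0, -0.005, -0.003], 0],
  [0.045, [0, -0.005, -0.003], 0],
  [0.008, [0, -0.005, -0.003], 0],
  [0.008, [0, -0.005, -0.003], 0],
  [0.008, [0, -0.005, -0.003], 0],
  [0.008, [0, -0.005, -0.003], 0],
  [0.008, [0, -0.005, -0.003], 0],
  [0.008, [0, -0.005, -0.003], 0],
  [0.008, [0, -0.005, -0.003], 0],
], squeeze=40)

```text
t: 8.83
eef_pos: [0.4422, -0.1735, 0.0062]
ee_rot: [2.723, 1.565, 0.001]
contact_force: [0.7, -0.3, 4.7]
opening: 0.151
grip_force: 41.4
```

Request:
carry_out([
  [0.008, [0, 0, 0.005], 0],
  [0.008, [0, 0, 0.02], 0],
  [0.008, [0, 0, 0.06], 0],
  [0.008, [0, 0, 0.1], 0],
  [0.008, [0, 0, 0.11], 0],
  [0.008, [0, 0, 0.11], 0],
])

```text
t: 9.33
eef_pos: [0.4443, -0.1739, 0.1191]
ee_rot: [2.721, 1.564, 0.01]
contact_force: [0.2, -0.5, -2.0]
opening: 0.152
grip_force: 40.7
```

```bash
python3 - <<'E'
from m import *
s=read_state(); print(s["eef_pos"],s["ee_rot"],s["opening"],s["grip_force"],s["contact_force"])
im=get_image("top"); hsv=cv2.cvtColor(im["color"],cv2.COLOR_RGB2HSV).astype(int); H,S=hsv[...,0],hsv[...,1]
g=((H>50)&(H<95)&(S>80)).astype(np.uint8)
G=blob(g,(170,175,280,260)); 
P=onz(im,G,.012); print("green",rect(P), rect(onz(im,G,.03)))
print(onz(im,[(214,221),(242.5,213.5),(228.2,217.2)],.03)*1000)
c=np.array([569.7,96.9,30])/1e3; a=np.deg2rad(104.9);y=np.array([np.cos(a),np.sin(a),0]);x=np.array([np.sin(a),-np.cos(a),0])
v=im["color"][:,:,::-1].copy()
big=cv2.resize(v[175:265,165:285],None,fx=6,fy=6,interpolation=2)
for yy in(-28,28):
  for xx in(-10.5,10.5):
    q=(proj(im,[c+y*yy/1e3+x*xx/1e3])[0]-[165,175]+.5)*6
    cv2.circle(big,tuple(int(t) for t in q),4,(255,0,255),1)
cv2.imwrite("pics/z4.png",big)
E
```

```text
[ 0.44429327 -0.17389074  0.11905495] [2.72051582 1.56419147 0.00958518] 0.1518173666575892 40.74004769325256 [ 0.23641826 -0.5278649  -1.97905014]
green ((568.924560546875, 104.49748229980469), (88.35826110839844, 141.09384155273438), 14.644231796264648) ((567.58203125, 101.89606475830078), (86.96259307861328, 138.8651885986328), 14.644231796264648)
[[561.2164073  121.23990012  30.        ]
 [575.38143742  66.00000948  30.        ]
 [568.39600719  93.69346661  30.        ]]
```

View pics/z4.png

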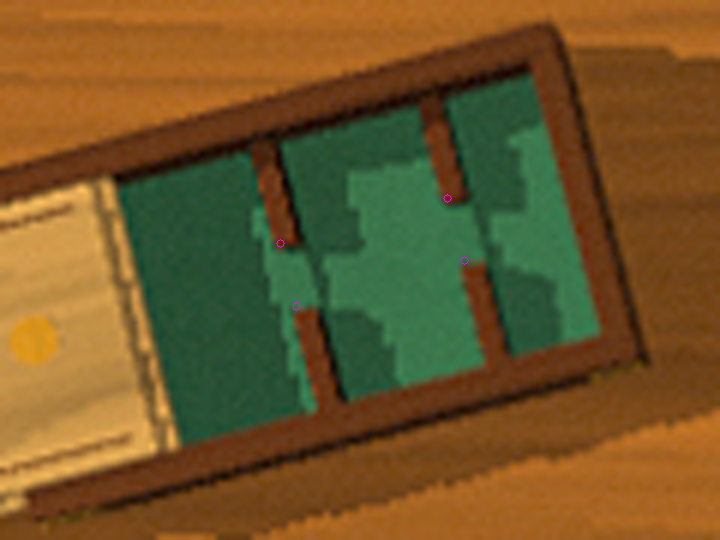

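The projected notch corners (circles at (280,243), (296,306), (447,198) and (464,261)) lie within 1–2 mm of the real notch edges. That puts the cradle near (0.569, 0.095).

Request:
carry_out([
  [0.008, [0.125, 0.269, 0], 9],
  [0.008, [0.125, 0.269, 0], 9],
  [0.008, [0.125, 0.269, 0], 9],
  [0.008, [0.125, 0.269, 0], 9],
  [0.008, [0.125, 0.269, 0], 9],
  [0.008, [0.125, 0.269, 0], 9],
  [0.008, [0.125, 0.269, 0], 9],
  [0.008, [0.125, 0.269, 0], 9],
  [0.008, [0.125, 0.269, 0], 9],
  [0.008, [0.125, 0.269, 0], 9],
])

```text
t: 10.22
eef_pos: [0.5653, 0.0951, 0.1132]
ee_rot: [-1.915, -2.488, 0.007]
contact_force: [-0.8, -0.7, -1.3]
opening: 0.153
grip_force: 40.7
```

Request:
carry_out([
  [0.008, [0, 0, -0.01], 0],
  [0.008, [0, 0, -0.025], 0],
  [0.008, [0, 0, -0.04], 0],
  [0.008, [0, 0, -0.045], 0],
  [0.008, [0, 0, -0.045], 0],
  [0.008, [0, 0, -0.045], 0],
])

```text
t: 10.72
eef_pos: [0.5665, 0.0944, 0.0705]
ee_rot: [-1.919, -2.487, 0.001]
contact_force: [-0.3, 0.3, -0.8]
opening: 0.15
grip_force: 40.7
```

```bash
cat > chk.py <<'E'
from h import *
import sys
s=read_state(); print(s["eef_pos"],s["ee_rot"],2*np.degrees(np.arctan2(s["ee_rot"][1],s["ee_rot"][0]))-90)
im=get_image("wrist"); v=im["color"][:,:,::-1].copy()
c=np.array([569.0,95.5,30])/1e3; a=np.deg2rad(104.8);y=np.array([np.cos(a),np.sin(a),0]);x=np.array([np.sin(a),-np.cos(a),0])
for yy in(24,32):
  for xx in(-10.5,10.5):
    q=proj(im,[c+y*yy/1e3+x*xx/1e3])[0]; print(q); cv2.circle(v,tuple(int(round(t)) for t in q),3,(255,0,255),1)
cv2.imwrite("pics/"+sys.argv[1],v)
E
python3 chk.py z5.png
```

```text
[0.56647112 0.0944117  0.0705346 ] [-1.91915811e+00 -2.48690526e+00  1.27481593e-03] -345.3151227971773
[303.16202124 232.73911935]
[344.3286944  232.66605616]
[302.92686116 217.50514033]
[344.6127405  217.43173153]
```

View pics/z5.png

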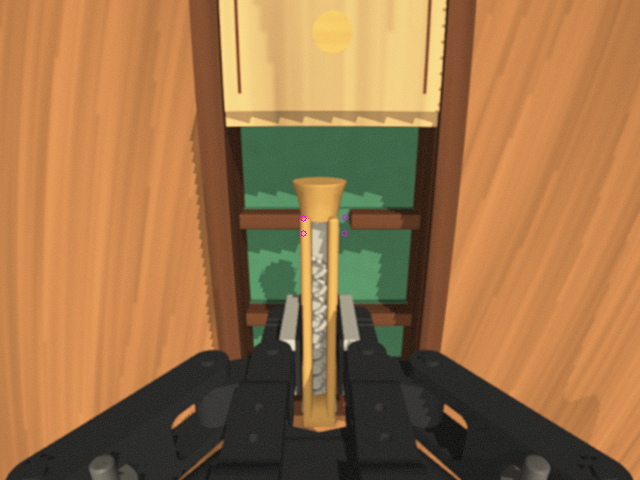

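The wrist view puts the box's centre line at column ~330 (rib from 240 to 420, lid from 225 to 438). The waiter's friend and fingers are centred at 320, so the tool must go about 5 mm along box +x. The angle agrees.

Request:
carry_out([
  [0.008, [0.0045, 0.0025, 0], 0],
  [0.008, [0.0045, 0.0025, 0], 0],
  [0.008, [0.0045, 0.0025, 0], 0],
  [0.008, [0.0045, 0.0025, 0], 0],
  [0.008, [0.0045, 0.0025, 0], 0],
])

```text
t: 11.18
eef_pos: [0.5715, 0.0982, 0.0711]
ee_rot: [1.917, 2.489, 0.0]
contact_force: [-0.1, 0.7, -0.5]
opening: 0.148
grip_force: 40.7
```

```bash
cat > col.py <<'E'
from h import *
s=read_state(); print(s["eef_pos"])
im=get_image("wrist"); hsv=cv2.cvtColor(im["color"],cv2.COLOR_RGB2HSV).astype(int); H,S,V=hsv[...,0],hsv[...,1],hsv[...,2]
lid=(S<150)&(V>190)&(H>16); gr=(H>50)&(H<95)&(S>80); br=(H>15)&(V>150)
for r in(70,90,105): c=np.where(lid[r])[0]; c=c[(c>180)&(c<480)]; print("lid",r,c.min(),c.max(),(c.min()+c.max())/2)
for r in(140,150,160,240,255,275): c=np.where(gr[r])[0]; c=c[(c>200)&(c<460)]; print("green",r,c.min(),c.max(),(c.min()+c.max())/2)
for r in(250,270,290): c=np.where(br[r]|(S[r]<60))[0]; c=c[(c>290)&(c<355)]; print("wtr",r,c.min(),c.max(),(c.min()+c.max())/2)
E
python3 col.py
```

```text
[0.57146291 0.09817518 0.07105012]
lid 70 209 426 317.5
lid 90 210 425 317.5
lid 105 211 424 317.5
green 140 231 404 317.5
green 150 231 404 317.5
green 160 232 404 318.0
green 240 237 398 317.5
green 255 238 397 317.5
green 275 240 396 318.0
wtr 250 292 337 314.5
wtr 270 301 348 324.5
wtr 290 297 354 325.5
```

Request:
carry_out([
  [0.008, [-0.001, -0.001, 0], 0],
  [0.008, [-0.001, -0.001, -0.008], 0],
  [0.008, [-0.001, -0.001, -0.016], 0],
  [0.008, [-0.001, -0.001, -0.022], 0],
  [0.008, [-0.001, -0.001, -0.028], 0],
  [0.008, [-0.001, -0.001, -0.033], 0],
  [0.008, [-0.001, -0.001, -0.037], 0],
  [0.008, [-0.001, -0.001, -0.041], 0],
  [0.008, [-0.001, -0.001, -0.044], 0],
  [0.008, [-0.001, -0.001, -0.044], 0],
])

```text
t: 12.07
eef_pos: [0.57, 0.097, 0.0261]
ee_rot: [-1.917, -2.488, 0.001]
contact_force: [-0.1, 0.4, -1.0]
opening: 0.154
grip_force: 40.7
```

Request:
carry_out([
  [0.008, [0, 0, -0.001], 0],
  [0.008, [0, 0, -0.002], 0],
  [0.008, [0, 0, -0.003], 0],
  [0.008, [0, 0, -0.003], 0],
  [0.008, [0, 0, -0.003], 0],
])

```text
t: 12.48
eef_pos: [0.5704, 0.0971, 0.0239]
ee_rot: [1.917, 2.489, 0.0]
contact_force: [0.2, 0.8, -0.1]
opening: 0.152
grip_force: 40.7
```

Request:
carry_out([
  [0.008, [0, 0, -0.0005], 0],
  [0.008, [0, 0, -0.001], 0],
  [0.008, [0, 0, -0.0015], 0],
  [0.008, [0, 0, -0.0015], 0],
  [0.008, [0, 0, -0.0015], 0],
])

```text
t: 12.9
eef_pos: [0.5703, 0.0971, 0.0223]
ee_rot: [1.917, 2.489, -0.0]
contact_force: [0.1, -0.2, -0.8]
opening: 0.149
grip_force: 40.7
```

Request:
carry_out([
  [0.008, [0, 0, -0.0005], 0],
  [0.008, [0, 0, -0.001], 0],
  [0.008, [0, 0, -0.001], 0],
  [0.008, [0, 0, -0.001], 0],
])

```text
t: 13.23
eef_pos: [0.5704, 0.0971, 0.0222]
ee_rot: [-1.917, -2.488, -0.0]
contact_force: [-2.9, -0.8, 6.1]
opening: 0.15
grip_force: 41.6
```

Contact came at the predicted height, so it is seated. Next I release and look.

Request:
carry_out([
  [0.02, [0, 0, 0.0005], 0],
  [0.03, [0, 0, 0.0005], 0],
  [0.03, [0, 0, 0.0005], 0],
  [0.03, [0, 0, 0.0005], 0],
  [0.03, [0, 0, 0.005], 0],
  [0.03, [0, 0, 0.015], 0],
  [0.03, [0, 0, 0.035], 0],
  [0.03, [0, 0, 0.07], 0],
  [0.03, [0, 0, 0.09], 0],
  [0.03, [0, 0, 0.09], 0],
])

```text
t: 14.07
eef_pos: [0.5742, 0.0975, 0.1175]
ee_rot: [1.914, 2.484, 0.013]
contact_force: [-0.1, 0.5, 0.7]
opening: 0.354
grip_force: 0.0
```

Request:
carry_out([
  [0, [-0.02, 0.05, 0], 0],
  [0, [-0.03, 0.1, 0], 0],
  [0, [-0.036, 0.135, 0], 0],
  [0, [-0.036, 0.135, 0], 0],
  [0, [-0.036, 0.135, 0], 0],
  [0, [-0.036, 0.135, 0], 0],
  [0, [-0.036, 0.135, 0], 0],
])

```text
t: 14.65
eef_pos: [0.5348, 0.2306, 0.1115]
ee_rot: [1.918, 2.487, -0.001]
contact_force: [0.3, 0.5, 0.6]
opening: -0.007
grip_force: 0.0
```

```bash
python3 - <<'E'
from h import *
print(read_state()["eef_pos"])
a=get_image("top")["color"][160:280,80:320,::-1]; b=get_image("scene")["color"][130:260,300:460,::-1]
cv2.imwrite("pics/z6.png",np.vstack([cv2.resize(a,(480,240)),cv2.resize(b,(440,357))[:, :].copy() if 0 else cv2.resize(b,(480,350))]))
E
```

```text
[0.53480491 0.23057758 0.11149569]
```

View pics/z6.png

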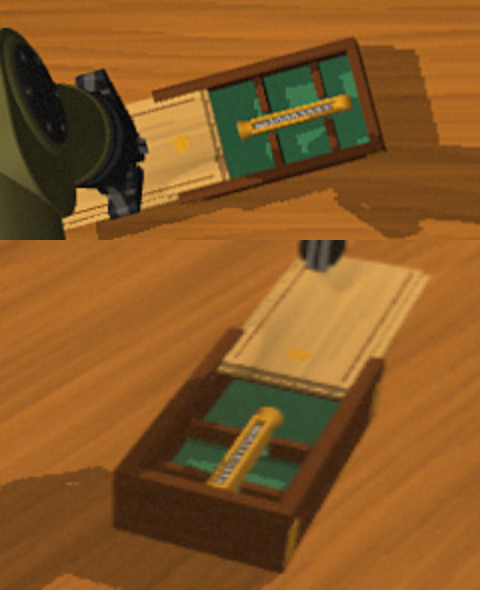

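The waiter's friend lies in both notches, level and along the box; the inlay is at (181,144) in the crop. Next I close the lid.

Request:
carry_out([
  [0, [0.0065, -0.0305, 0], 0],
  [0, [0.0065, -0.0305, -0.02], 0],
  [0, [0.0065, -0.0305, -0.035], 0],
  [0, [0.0065, -0.0305, -0.047], 0],
  [0, [0.0065, -0.0305, -0.054], 0],
  [0, [0.0065, -0.0305, -0.058], 0],
  [0, [0.0065, -0.0305, -0.06], 0],
  [0, [0.0065, -0.0305, -0.0605], 0],
  [0, [0.0065, -0.0305, -0.0605], 0],
])

```text
t: 15.5
eef_pos: [0.5413, 0.2019, 0.0513]
ee_rot: [1.917, 2.489, 0.001]
contact_force: [-0.2, 0.0, 0.6]
opening: 0.0
grip_force: 0.0
```

Request:
carry_out([
  [0, [0, 0, -0.0005], 0],
  [0, [0, 0, -0.001], 0],
  [0, [0, 0, -0.0012], 0],
  [0, [0, 0, -0.0012], 0],
])

```text
t: 15.83
eef_pos: [0.5412, 0.2018, 0.0502]
ee_rot: [1.917, 2.489, 0.001]
contact_force: [0.0, 1.0, 1.8]
opening: -0.001
grip_force: 0.9
```

Request:
carry_out([
  [0, [0, 0, -0.0005], 0],
  [0, [0, 0, -0.001], 0],
  [0, [0, 0, -0.001], 0],
  [0, [0, 0, -0.001], 0],
])

```text
t: 16.17
eef_pos: [0.5412, 0.2018, 0.05]
ee_rot: [1.917, 2.489, 0.002]
contact_force: [-3.3, -0.4, 8.1]
opening: 0.004
grip_force: 4.2
```

Request:
carry_out([
  [0, [0, 0, -0.0004], 0],
  [0, [0.0005, -0.003, -0.0004], 0],
  [0, [0.002, -0.01, -0.0004], 0],
  [0, [0.0045, -0.02, -0.0004], 0],
  [0, [0.007, -0.03, -0.0004], 0],
  [0, [0.01, -0.04, -0.0004], 0],
  [0, [0.0125, -0.05, -0.0004], 0],
  [0, [0.0145, -0.057, -0.0004], 0],
  [0, [0.0155, -0.06, -0.0004], 0],
  [0, [0.0155, -0.06, -0.0004], 0],
])

```text
t: 17.0
eef_pos: [0.557, 0.1419, 0.05]
ee_rot: [-1.918, -2.488, -0.003]
contact_force: [-3.0, -0.9, 10.5]
opening: -0.002
grip_force: 5.2
```

Request:
carry_out([
  [0, [0.001, -0.003, -0.0001], 0],
  [0, [0.0025, -0.01, -0.0001], 0],
  [0, [0.005, -0.02, -0.0001], 0],
  [0, [0.0075, -0.03, -0.0001], 0],
  [0, [0.0105, -0.04, -0.0001], 0],
  [0, [0.013, -0.05, -0.0001], 0],
  [0, [0.015, -0.057, -0.0001], 0],
  [0, [0.016, -0.06, -0.0001], 0],
  [0, [0.016, -0.06, -0.0001], 0],
])

```text
t: 17.75
eef_pos: [0.5728, 0.0815, 0.05]
ee_rot: [-1.918, -2.488, -0.002]
contact_force: [-4.3, -0.4, 11.1]
opening: -0.001
grip_force: 5.9
```

Request:
carry_out([
  [0, [0.0005, -0.002, 0], 0],
  [0, [0.0015, -0.006, 0], 0],
  [0, [0.0025, -0.01, 0], 0],
  [0, [0.0035, -0.014, 0], 0],
  [0, [0.0045, -0.017, 0], 0],
  [0, [0.005, -0.0185, 0], 0],
  [0, [0.005, -0.0195, 0], 0],
  [0, [0.005, -0.0205, 0], 0],
  [0, [0.005, -0.0205, 0], 0],
])

```text
t: 18.5
eef_pos: [0.5777, 0.0626, 0.05]
ee_rot: [-1.916, -2.488, -0.004]
contact_force: [-3.9, 1.8, 12.1]
opening: -0.002
grip_force: 5.6
```

Request:
carry_out([
  [0, [0, -0.001, 0], 0],
  [0, [0.0005, -0.002, 0], 0],
  [0, [0.0005, -0.003, 0], 0],
  [0, [0.0005, -0.003, 0], 0],
])

```text
t: 18.83
eef_pos: [0.578, 0.0614, 0.05]
ee_rot: [-1.914, -2.488, -0.006]
contact_force: [-3.4, 5.8, 10.2]
opening: 0.003
grip_force: 5.6
```

Request:
carry_out([
  [0, [0, 0, 0.001], 0],
  [0, [0, 0, 0.004], 0],
  [0, [0, 0, 0.03], 0],
  [0, [0, 0, 0.07], 0],
  [0, [0, 0, 0.11], 0],
  [0, [-0.04, -0.15, 0.13], 0],
  [0, [-0.08, -0.25, 0.13], 0],
  [0, [-0.08, -0.25, 0.13], 0],
  [0, [-0.08, -0.25, 0.13], 0],
  [0, [-0.08, -0.25, 0.13], 0],
])

```text
t: 19.67
eef_pos: [0.5139, -0.1419, 0.1747]
ee_rot: [1.917, 2.488, 0.0]
contact_force: [1.0, -0.2, 0.7]
opening: 0.001
grip_force: 0.0
```

```bash
python3 - <<'E'
from h import *
print(read_state()["eef_pos"])
a=get_image("top")["color"][90:320,100:500,::-1]; b=get_image("scene")["color"][130:260,300:460,::-1]
cv2.imwrite("pics/z7.png",np.hstack([cv2.resize(a,(400,230)),cv2.resize(b,(283,230))]))
E
python3 - <<'E'
import sys; sys.path.insert(0,".")
from meas import *
try: go("top",(140,170,305,270),(330,255,410,310))
except ValueError: pass
try: go("scene",(320,155,435,250),(190,240,270,290))
except ValueError: pass
E
```

```text
[ 0.51391683 -0.14190768  0.17465707]
top lid z50 ((560.9168701171875, 124.96253204345703), (89.59738159179688, 190.25025939941406), 14.764452934265137)
disc [243.45 211.55] [[0.57744773 0.06194557 0.05      ]] ((577.5450439453125, 61.85920333862305), (13.33480453491211, 13.315717697143555), 89.63935852050781)
waiter z20 ((482.5455627441406, -151.18222045898438), (23.35123634338379, 23.287532806396484), 89.62808227539062) z10 ((482.533203125, -151.98626708984375), (23.55764389038086, 23.493318557739258), 89.628662109375)
scene lid z50 ((562.9893798828125, 127.87915802001953), (89.2813949584961, 188.91162109375), 14.672998428344727)
disc [374.2        211.73333333] [[0.57999775 0.06326017 0.05      ]] ((580.23828125, 62.477272033691406), (11.192293167114258, 11.839750289916992), 39.39081573486328)
```

View pics/z7.png

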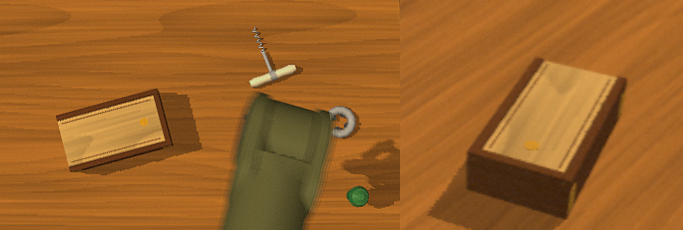

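The last view shows the lid home and the bystanders where they were. The inlay sits about 1.5 mm farther back than at the start, so I'll check whether the box moved.

```bash
python3 - <<'E'
from h import *
a0=cv2.imread("pics/top0.png");a2=cv2.imread("pics/top2.png");a1=get_image("top")["color"][:,:,::-1]
s0=cv2.imread("pics/scene0.png");s1=get_image("scene")["color"][:,:,::-1]
g=lambda i:cv2.cvtColor(np.ascontiguousarray(i),cv2.COLOR_BGR2GRAY).astype(np.float32)
def sh(A,B,y0,y1,x0,x1):
    T=g(A)[y0:y1,x0:x1]; T=cv2.resize(T,None,fx=8,fy=8,interpolation=2); S=cv2.resize(g(B)[y0-4:y1+4,x0-4:x1+4],None,fx=8,fy=8,interpolation=2)
    _,m,_,l=cv2.minMaxLoc(cv2.matchTemplate(S,T,cv2.TM_CCOEFF_NORMED)); return round(m,3),(np.array(l)-32)/8
print("right corner",sh(a0,a1,176,200,252,276),sh(a0,a2,176,200,252,276)); print("right low corner",sh(a0,a1,225,245,258,276),sh(a0,a2,225,245,258,276))
print("left corner",sh(a0,a1,200,222,150,165)); print("left low",sh(a0,a1,245,265,160,180)); print("disc",sh(a0,a1,205,219,236,250))
print("scene box",sh(s0,s1,220,250,335,400),"lid disc",sh(s0,s1,206,217,366,383))
E
```

```text
right corner (0.986, array([0.25, 0.  ])) (0.658, array([0.375, 0.625]))
right low corner (0.989, array([ 0.25 , -0.125])) (0.814, array([ 0.125, -0.125]))
left corner (0.974, array([ 0.375, -0.125]))
left low (0.99, array([ 0.375, -0.125]))
disc (0.893, array([ 0.75 , -0.125]))
scene box (0.995, array([0., 0.])) lid disc (0.785, array([-0.375,  0.75 ]))
```

```bash
python3 -c "
from cell import job_done; print(job_done())"
```

```text
the job is handed in; nothing more can be done
None
```

The waiter's friend is in its cradles with the lid slid home, handed in at about 20 s; the lid read at most 12 N at the end of each move, the box shifted about 0.5 mm, and the other pieces were never touched.

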